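Clip the wash basket onto the tank rim

ROBOT

A 6-joint arm with a two-finger parallel gripper is mounted at the origin on the work surface. World frame = base frame: x ahead of the robot, y to its left, z up, the work surface at z = 0. Lengths are in m, angles in rad, forces in N, time in s.
With the tool pointing down it reaches from about 0.35 to 0.85 m from the base axis. Payload 8.1 kg.
Tool frame: the origin (TCP) lies at the very end of the fingers, on their centre line; the grasp point (between the pads) lies 19 mm behind it; z points along the fingers, y is the direction in which the jaws open and shut (so a half turn about z gives the same grasp; the last joint's range is limited). The gripper opens to 85 mm and grips with 20 to 120 N. Pads are 22 mm wide; open, the fingers measure 114 mm over their backs; the gripper's body (76 mm by 85 mm) begins 54 mm behind the grasp point. The pads swing forward as they close: fully open they stand 13 mm farther back than shut.
Start: joints at [1.03, 0.13, 1.488, -0, 1.523, -0.085], TCP at [0.264, 0.539, 0.231] pointing down, gripper open.
Joint ranges: [-2.96, 2.96], [-0.89, 2.26], [0.02, 2.5], [-1.34, 4.48], [0, 2.73], [-2.66, 2.66]. Speed limits (rad/s): [2.39, 2.39, 2.79, 3.14, 3.14, 3.14].

INTERFACE

Orientations are given as a unit quaternion [w, x, y, z].
In Python, from cell import robot gives the robot as it stands.
- The arm moves only by the tool step_arm, never from a script. Its arguments are lists of equal length, an entry for each row: "linear": the shift along the world's x, y, z in units of 40 mm (1.0 is 40 mm), a list of three; "turn": the turn about the world's z in degrees. A call has 1 to 10 rows; each row is the pose to reach, as a shift and turn from the pose measured when the call began; what a row does not reach only later rows make up. A row lasts 1/12 s, in which the tool goes at most 41.7 mm and 7.16 degrees, less where a joint would pass 70% of its speed; a pose out of reach is approached as far as the arm can. A call with a gripper value outside its range is refused whole. "gripper" is the opening, from 0 (shut) to 1 (fully open), set as the call begins (left out, the last holds). The fingers move at their own pace and stop on an object; "squeeze" is the grip in N (left out, the last holds). Time passes only in rows, so rows that repeat a pose let the fingers close. It gives the time, the measured TCP pose, the force and the opening at its end, in the units of the state.
- robot.read_state(): the state, without advancing time (a new reading comes with each control period).
- robot.get_image(name): name is "side" or "top"; returns the picture (480x640x3 uint8, red, green, blue); there is no depth.
- robot.camera_model(name): a dict with "fovy" (degrees; the focal length in pixels is half the picture's height over the tangent of half this angle, whatever the lens; pixels are square), "cx", "cy" (the principal point, pixels), "R" (3x3) and "t" (3): a world point X has camera coordinates R X + t. Camera axes: x right, y down, z forward; pixel columns grow to the right and rows downward; lengths in m; the calibration is good to about 2 mm. A picture is of the moment at which its call begins. camera_model takes no time and is no camera call.
- robot.finish_job(): hands the job in, once; it reports no verdict.
The state is a dict: "t": time; "joints": joint angles; "qvel": joint speeds; "effort": joint torques, N m; "ee_pos": TCP position; "ee_rot": TCP orientation; "ft_force": force on the tool from outside, world axes, zero at the start; "ft_torque": the same for the moment, N m; "gripper_width": opening from 0.0 (shut) to 1.0 (fully open).
Only numpy, scipy, OpenCV 4.12 (cv2) and the standard library are available. Lean on these libraries where they do the work, as an engineer would, in place of code of your own. Each camera call takes 0.05 s, during which the arm holds its last target. There are 200 camera calls.

TASK

Take the wash basket with the orange grip, keeping it upright so that the small metal part stays in it, and hang it by its spring-clip hook over the front rim of the wash tank, basket inside the tank and clear of the corners. Press it down until the hook is fully home on the rim so that it cannot work loose when the tank shakes, but never bear on the tank harder than about a kilo and a half, because it rides on soft springs. Leave the blue-gripped basket and everything else on the bench alone.

Things in the scene. Friction and masses are not known exactly. Their poses are not given: they have to be found in the camera images.
- basket_grip (a point): Centre of the orange grip of the steel wash basket, a block 14 (x) x 26 (y) x 50 (z) mm at the top of a strap, centre 125 mm above the basket's underside. Basket axes: z up, +x from the strap towards the cup; the hook is on the -x side. Best gripped from above across its 14 mm (fingers closing along x). Below it the strap is 22 mm wide (y), 4 mm thick (x).
- basket_hook (a point): Seat of the hook, where the wall's top edge sits when home: underside of the bridge, 45 mm below the grip centre, 4.5 mm to its -x side, same axes. The slot opens downward between the flat strap (2.5 mm to +x) and a sprung brass leaf (to -x, 47 mm long, hinged at the bridge). At its waist, 23 mm down, leaf and strap stand 3 mm apart; at the leaf's flared tip, 44 mm down, 11 mm.
- basket: The orange-gripped wash basket, about 0.25 kg, standing on its flat bottom; origin at the centre of the cup's underside, axes as for its grip. The open cup is 56 (x) x 60 (y) x 46 (z) mm; the grip centre is 30 mm on the -x side of the origin, 125 mm up. The brass leaf of its hook has to be pushed onto the tank wall with about 5 to 11 N all the way down, most as the waist passes the edge; the basket's weight alone will not do it.
- rim_front (a point): Middle of the top edge of the tank's front wall (the 260 mm long side nearest the robot), about 163 mm above the table. The open, empty plastic tank is 170 (x) x 260 (y) x 95 (z) mm outside, walls 5 mm thick with rounded tops. Axes: x from the front wall into the tank (x = 0 is the middle of the wall's thickness), y along the rim, z up.
- tank: The tank; origin at the centre of its underside, axes as rim_front. Four soft coil springs at its ends carry it on the grey motor base: it sinks about 1 mm for each 1 N of downward push (up to 20 mm) and springs back; it does not give sideways. An overflow pipe 80 mm high stands in the far right corner inside.
- dot_center (a point): Centre of the small round aluminium part, 26 mm diameter, 18 mm high, 30 g, lying loose in the orange-gripped basket.
- spare: A second basket of the same shape with a blue grip; origin at the centre of its cup's underside. To be left alone.
- piece_bar: Bystander: aluminium channel piece 120 x 28 x 35 mm; origin at its underside.
- piece_box: Bystander: square aluminium channel piece 60 x 60 x 35 mm; origin at its underside.
- tub: Bystander: closed black paint tub, 84 mm diameter, 85 mm high; origin at its underside.
- brush: Bystander: paint brush lying on the bench, 200 mm long.
- tape: Bystander: roll of tape lying flat, 100 mm diameter, 25 mm high.
- cleaner: Bystander: white cleaner bottle, 70 mm diameter, 190 mm high; origin at its underside.
Things that resemble listed ones, but are neither listed nor needed, are in the scene too. What is shaped like the basket but green, pink or purple is not meant.

How it is judged:
By the outcome, as a careful person would: the job done as asked, in the order asked, and still so for the second after the job is handed in, with the robot touching nothing.
It also fails if it takes over 56 s, if anything falls off the work surface, if the arm or the gripper's body presses on something with over 40 N, if the wrist force passes 120 N, or if a joint passes its speed limit or range.

## Working session

There is one attempt and no reset: what is moved stays moved. The work goes in short steps, Python scripts to look and compute and a tool call to move; the robot and the scene stay as the last step left them, time stands still between calls to the robot, and variables do not carry over. Pictures are saved under pics/ and viewed, about 8 in all and at most 12, crops included, and the job is handed in when it is done.

Besides the shell and the picture viewer there is one more tool, called as name(argument=value, ...), one argument or row to a line, values as JSON. step_arm: Moves the arm, as the interface text tells. Its arguments: {"type":"object","properties":{"linear":{"type":"array","items":{"type":"array","items":{"type":"number"}}},"turn":{"type":"array","items":{"type":"number"}},"gripper":{"type":"number"},"squeeze":{"type":"number"}},"required":["linear","turn"]}

```bash
mkdir -p pics; ls; python3 - <<'E'
from cell import robot
import cv2
for n in("side","top"):
    cv2.imwrite(f"pics/{n}0.png",robot.get_image(n)[:,:,::-1]); print(n,robot.camera_model(n))
print(robot.read_state())
E
```

```text
pics
side {'fovy': 44.75675549846745, 'cx': 316.30405632314086, 'cy': 250.3780549610123, 'R': array([[-0.96371606, -0.26585767, -0.02389676],
       [-0.14865802,  0.60891254, -0.77918311],
       [ 0.22170284, -0.74735883, -0.62634066]]), 't': array([0.49016307, 0.18174603, 1.52515179])}
top {'fovy': 46.64752302217855, 'cx': 316.517585020007, 'cy': 234.5241994686136, 'R': array([[ 0.01785396, -0.99984009, -0.00101412],
       [-0.98793095, -0.0174852 , -0.15390485],
       [ 0.1538625 ,  0.0037497 , -0.98808515]]), 't': array([-0.02575197,  0.5292228 ,  1.56431228])}
{'t': 0.1, 'joints': array([ 1.02956939e+00,  1.31100843e-01,  1.48918650e+00,  1.24838428e-05,
        1.52299058e+00, -8.54088523e-02]), 'qvel': array([ 0.00084709, -0.00212755, -0.00096644, -0.00257013,  0.00231226,
        0.00097075]), 'effort': array([ 1.02745445e-03, -5.70956755e+01, -5.01935649e+01, -2.33518458e-04,
        8.39673827e-03, -3.74583249e-05]), 'ee_pos': array([0.2638412 , 0.53832165, 0.23033139]), 'ee_rot': array([-2.65646113e-04,  2.25941348e-01,  9.74140543e-01, -7.99693567e-04]), 'ft_force': array([-0.59787281,  0.22044151, -0.18736106]), 'ft_torque': array([ 0.01681017,  0.00370786, -0.01883195]), 'gripper_width': 1.0040932967306482}
```

View pics/side0.png

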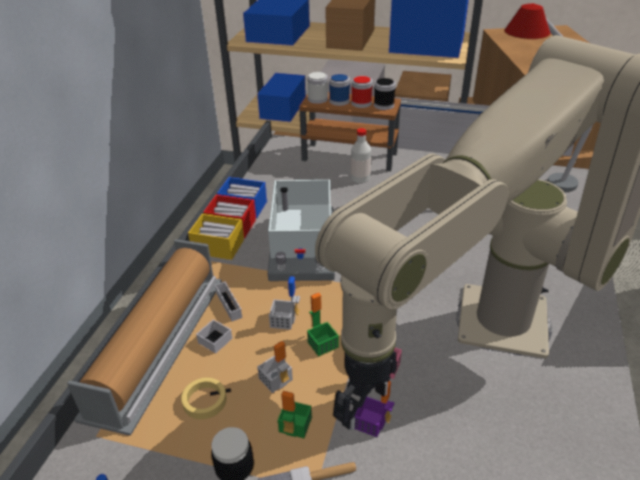

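View pics/top0.png

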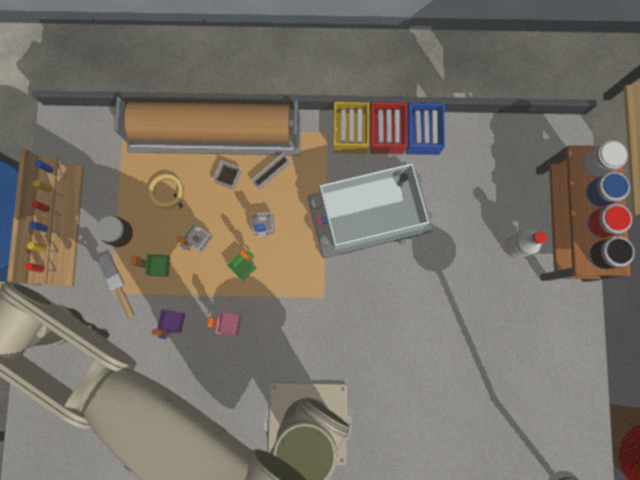

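Candidates (top image): the grey cup with the orange grip at (195,237), or (276,365) in side. The lookalikes are green (157,265), green (241,263), purple (170,322) and pink (227,323), all with orange grips, plus a grey cup with a blue grip at (262,223). I choose (195,237) and check it in a close crop.

```bash
python3 - <<'E'
import cv2,numpy as np
s=cv2.imread("pics/side0.png");t=cv2.imread("pics/top0.png")
f=lambda im,x,y,w,h,k:cv2.resize(im[y:y+h,x:x+w],None,fx=k,fy=k,interpolation=cv2.INTER_CUBIC)
a=f(t,165,205,65,60,6)   #390x360
b=f(s,245,330,65,60,6)
c=f(t,305,155,130,75+20,3) #390x285
d=f(s,260,165,130,80,3)[:240] 
o=np.zeros((600,790,3),np.uint8)
o[:360,:390]=a;o[:360,400:790]=b
c=f(t,310,160,130,100,2.4);o[360:600,:312]=c
d=f(s,255,170,100,100,2.4);o[360:600,400:640]=d
cv2.imwrite("pics/c1.png",o)
E
```

```text
(no output)
```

View pics/c1.png

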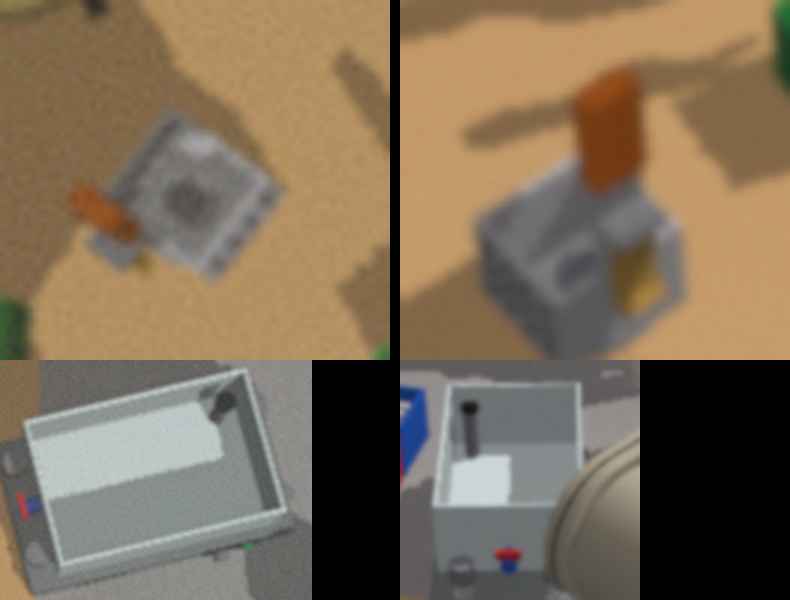

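```bash
cat > h.py <<'E'
from cell import robot
import cv2,numpy as np
from scipy.optimize import least_squares
def cam(n):
    m=robot.camera_model(n);f=240/np.tan(np.radians(m['fovy'])/2);return m,f
def proj(n,X):
    m,f=cam(n);c=np.atleast_2d(X)@m['R'].T+m['t'];return c[:,:2]/c[:,2:]*f+[m['cx'],m['cy']]
def back(n,uv,z):
    m,f=cam(n);uv=np.atleast_2d(uv);d=np.c_[(uv-[m['cx'],m['cy']])/f,np.ones(len(uv))]@m['R'];o=-m['R'].T@m['t']
    return o+d*((z-o[2])/d[:,2])[:,None]
def orange(im,x,y,w,h):
    hsv=cv2.cvtColor(im,cv2.COLOR_BGR2HSV)
    k=((hsv[...,0]<12)&(hsv[...,1]>170)&(hsv[...,2]>70));m=np.zeros_like(k);m[y:y+h,x:x+w]=k[y:y+h,x:x+w]
    v,u=np.nonzero(m);return np.c_[u,v].astype(float)
def boxhull(n,c,yaw,d):
    s=np.array([[i,j,k] for i in(-1,1) for j in(-1,1) for k in(-1,1)])*np.array(d)/2
    R=np.array([[np.cos(yaw),-np.sin(yaw),0],[np.sin(yaw),np.cos(yaw),0],[0,0,1]])
    return cv2.convexHull(proj(n,s@R.T+c).astype(np.float32))
def hullcent(h):
    m=cv2.moments(h);return np.array([m['m10'],m['m01']])/m['m00']
def ridge(im,p,q,n=25,r=6,lo=.12,hi=.88):
    g=cv2.GaussianBlur(cv2.cvtColor(im,cv2.COLOR_BGR2GRAY),(0,0),.7).astype(np.float32);p=np.array(p,float);q=np.array(q,float)
    d=(q-p)/np.linalg.norm(q-p);nn=np.array([-d[1],d[0]]);s=np.arange(-r,r+.01,.25);out=[]
    for a in np.linspace(lo,hi,n):
        pts=(p+a*(q-p)+s[:,None]*nn).astype(np.float32)
        v=cv2.remap(g,pts[:,:1],pts[:,1:],cv2.INTER_CUBIC).ravel();i=v.argmax();out.append(p+a*(q-p)+s[i]*nn)
    return np.array(out)
E
python3 - <<'E'
from h import *
s=cv2.imread("pics/side0.png");t=cv2.imread("pics/top0.png")
os_=orange(s,262,335,30,35);ot=orange(t,170,228,22,22)
print(len(os_),os_.mean(0),len(ot),ot.mean(0))
r=least_squares(lambda X:np.r_[hullcent(boxhull("side",X,-.6,(.014,.026,.05)))-os_.mean(0),hullcent(boxhull("top",X,-.6,(.014,.026,.05)))-ot.mean(0)],[.5,.35,.125])
print("grip",r.x,r.fun)
c=back("top",[[193.3,223.7],[212.2,236.3],[200.3,251.3]],.046);print(c)
e=c[2]-c[1];print("yaw from right edge",np.degrees(np.arctan2(-e[0],e[1]))%180, np.linalg.norm(c[1]-c[0]),np.linalg.norm(e)); e=c[1]-c[0];print(np.degrees(np.arctan2(e[1],e[0])))
cc=(c[0]+c[2])/2;print("cup centre",cc,np.degrees(np.arctan2(*(cc-r.x)[1::-1])),np.linalg.norm((cc-r.x)[:2]))
P=[[320.4,186.7],[412,164.6],[429.6,223.8],[335,247.5]]
w=back("top",P,.163);print("tank corners\n",w,np.linalg.norm(w-np.roll(w,-1,0),axis=1))
for a,b in((3,2),(0,1),(0,3),(1,2)):
    g=ridge(t,P[a],P[b]);W=back("top",g,.163)
    l=cv2.fitLine(W[:,:2].astype(np.float32),cv2.DIST_HUBER,0,1e-3,1e-3).ravel()
    nn=np.array([-l[1],l[0]]);print(a,b,"dir deg",np.degrees(np.arctan2(l[1],l[0])),"pt",l[2:],"rms",np.std((W[:,:2]-l[2:])@nn))
g=ridge(s,[273,231],[332,231]) ;W=back("side",g,.163);print("side end? ",W[[0,12,24]])
E
```

```text
7 [278.71428571 359.        ] 2 [183.5 240.5]
grip [0.49483627 0.35601246 0.11594458] [-0.27107691 -3.2224106  -3.06103494 -0.08828655]
[[0.55411212 0.33951845 0.046     ]
 [0.51834236 0.28329074 0.046     ]
 [0.47434445 0.31532042 0.046     ]]
yaw from right edge 53.94605655638986 0.06664106318097024 0.05442165027643488
-122.46284621970973
cup centre [0.51422829 0.32741943 0.046     ] -55.85457126772402 0.0345486831075246
tank corners
 [[ 0.64134518 -0.02494567  0.163     ]
 [ 0.70725396 -0.27253052  0.163     ]
 [ 0.54490227 -0.31810403  0.163     ]
 [ 0.47663551 -0.06643798  0.163     ]] [0.25620738 0.16862685 0.26076072 0.16985549]
3 2 dir deg -75.11785 pt [ 0.5206891  -0.20477453] rms 0.00020286965303842645
0 1 dir deg -75.15356 pt [ 0.67638415 -0.14875638] rms 0.0002913944880501632
0 3 dir deg 9.732804 pt [ 0.5664825  -0.05107459] rms 0.0035113568955174312
1 2 dir deg 14.80684 pt [ 0.625183   -0.29435784] rms 0.00027454324742642796
side end?  [[ 0.62221624 -0.05240205  0.163     ]
 [ 0.55642967 -0.04708403  0.163     ]
 [ 0.50252849 -0.08126745  0.163     ]]
```

```bash
sed -i 's/k=((hsv.*$/k=((hsv[...,0]<14)\&(hsv[...,1]>TH));m=np.zeros_like(k);m[y:y+h,x:x+w]=k[y:y+h,x:x+w]/; s/^import cv2,numpy as np/import cv2,numpy as np\nTH=150/' h.py
python3 - <<'E'
import h
from h import *
s=cv2.imread("pics/side0.png");t=cv2.imread("pics/top0.png")
for h.TH in(140,160,180):
    A=orange(s,262,335,30,35);B=orange(t,170,228,22,22)
    print(h.TH,len(A),A.mean(0),len(B),B.mean(0))
    r=least_squares(lambda X:np.r_[hullcent(boxhull("side",X,-.6,(.014,.026,.05)))-A.mean(0),hullcent(boxhull("top",X,-.6,(.014,.026,.05)))-B.mean(0)],[.5,.35,.125])
    X=r.x;print(X,r.fun,[cv2.contourArea(boxhull(n,X,-.6,(.014,.026,.05))) for n in("side","top")])
    l=cv2.fitLine(back("top",B,.14)[:,:2].astype(np.float32),cv2.DIST_L2,0,1e-3,1e-3).ravel();print("long axis-90",np.degrees(np.arctan2(l[1],l[0]))-90)
E
```

```text
140 183 [279.59562842 350.78142077] 50 [181.3  239.74]
[0.49445578 0.35029139 0.12609451] [-0.47468824  0.06547936  0.32408456  0.31169147] [258.00029959436506, 79.17223783931695]
long axis-90 -32.55818
160 170 [279.48823529 350.62941176] 35 [181.17142857 239.65714286]
[0.4943419  0.35116952 0.12738171] [-0.47979983  0.12945155  0.01434248  0.36215799] [258.6248888927512, 79.4417004219722]
long axis-90 -30.869732
180 148 [279.53378378 350.89864865] 18 [180.83333333 239.44444444]
[0.49422206 0.35148711 0.12671423] [-0.49969376  0.17805176  0.29271092  0.65173227] [258.49247375223786, 79.40658741514198]
long axis-90 -34.647
```

The choice holds: a grey cup with the round part in it and an orange grip. The triangulated grip centre is (0.494, 0.351, 0.126), expected z 0.125, with yaw about -34°. The tank is at yaw 14.9°, and its front and far rims are 164.9 mm apart (expected 165). I now move above the grip.

step_arm(
  linear=[
    [0.7,-0.6,0],
    [1.4,-1.2,0],
    [2.1,-1.8,0],
    [2.8,-2.4,0],
    [3.5,-2.9,0],
    [4.2,-3.5,0],
    [4.9,-4.0,0],
    [5.4,-4.4,0],
    [5.75,-4.68,0],
    [5.75,-4.68,0],
  ],
  turn=[-7,-14,-21,-28,-35,-42,-49,-56,-63,-70],
  gripper=1,
)

```text
t: 0.93
ee_pos: [0.4964, 0.3481, 0.2296]
ee_rot: [-0.0, 0.747, 0.665, -0.001]
ft_force: [0.3, 0.4, -0.0]
gripper_width: 0.999
```

step_arm(
  linear=[
    [0,0,0],
    [0,0,0],
    [0,0,0],
    [0,0,0],
    [0,0,0],
    [0,0,0],
  ],
  turn=[-7,-14,-21,-28,-28,-28],
)

```text
t: 1.43
ee_pos: [0.4961, 0.3479, 0.229]
ee_rot: [-0.0, 0.885, 0.466, -0.001]
ft_force: [0.1, -0.4, 0.0]
gripper_width: 1.002
```

```bash
python3 - <<'E'
from h import *
s=robot.get_image("side")[:,:,::-1];t=robot.get_image("top")[:,:,::-1]
st=robot.read_state();p=st['ee_pos'];w,x,y,z=st['ee_rot'];print(p,st['t'],np.degrees(2*np.arctan2(y,x))-90)
print(proj("top",p),proj("side",p))
o=np.hstack([cv2.resize(t[195:285,130:240],None,fx=3.6,fy=4,interpolation=2),cv2.resize(s[290:400,220:330],None,fx=3.6,fy=3.6*360/396,interpolation=2)]);cv2.imwrite("pics/a.png",o);print(o.shape)
E
```

```text
[0.49621989 0.3480269  0.22927662] 1.5333 -34.43860649025079
[[172.93742963 233.58810953]] [[275.5693853  317.23764222]]
(360, 792, 3)
```

View pics/a.png

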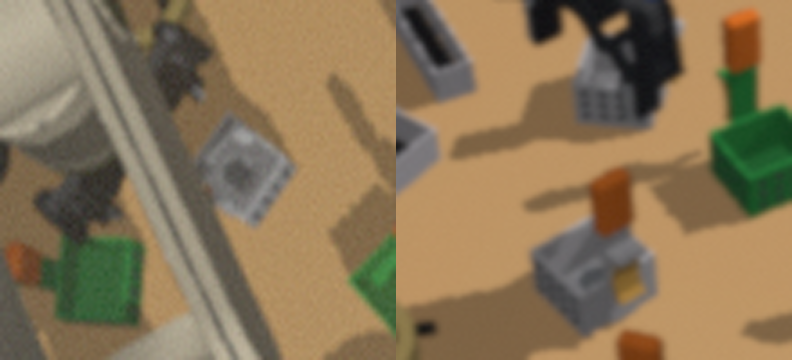

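The side view shows the basket at (595,260) with its grip at (612,200) below the open jaws, whose axis lies along the basket's x. Next: descend, correct the small offset, and close gently.

step_arm(
  linear=[
    [-0.05,0.08,-0.5],
    [-0.05,0.08,-1.0],
    [-0.05,0.08,-1.5],
    [-0.05,0.08,-2.0],
    [-0.05,0.08,-2.4],
    [-0.05,0.08,-2.8],
    [-0.05,0.08,-3.0],
    [-0.05,0.08,-3.05],
    [-0.05,0.08,-3.05],
  ],
  turn=[0,0,0,0,0,0,0,0,0],
)

```text
t: 2.28
ee_pos: [0.4939, 0.351, 0.1069]
ee_rot: [-0.0, 0.884, 0.467, -0.002]
ft_force: [0.2, -0.4, 1.2]
gripper_width: 0.998
```

step_arm(
  linear=[
    [0,0,0],
    [0,0,0],
    [0,0,0],
    [0,0,0],
    [0,0,0],
    [0,0,0],
    [0,0,0],
    [0,0,0],
    [0,0,0],
    [0,0,0],
  ],
  turn=[0,0,0,0,0,0,0,0,0,0],
  gripper=0,
  squeeze=50,
)

```text
t: 3.12
ee_pos: [0.4939, 0.3512, 0.1071]
ee_rot: [-0.0, 0.884, 0.467, -0.002]
ft_force: [-0.8, 1.1, 1.7]
gripper_width: 0.156
```

Gripped: the opening is about 13.3 mm on the 14 mm block. Lifting.

step_arm(
  linear=[
    [0,0,0.1],
    [0,0,0.4],
    [0,0,0.9],
    [0,0,1.5],
    [0,0,2.2],
    [0,0,2.9],
    [0,0,3.6],
    [0,0,4.3],
    [0,0,4.9],
    [0,0,5.3],
  ],
  turn=[0,0,0,0,0,0,0,0,0,0],
)

```text
t: 3.95
ee_pos: [0.4944, 0.3514, 0.3234]
ee_rot: [-0.0, 0.884, 0.467, 0.0]
ft_force: [0.4, -0.0, -1.5]
gripper_width: 0.158
```

step_arm(
  linear=[
    [0,-0.2,0.1],
    [0.02,-0.7,0.1],
    [0.04,-1.4,0.1],
    [0.08,-2.2,0.1],
    [0.12,-3.0,0.1],
    [0.16,-3.8,0.1],
    [0.2,-4.6,0.1],
    [0.24,-5.4,0.1],
    [0.28,-6.1,0.1],
    [0.3,-6.7,0.1],
  ],
  turn=[2,6,11,16,21,26,31,36,40,43],
)

```text
t: 4.78
ee_pos: [0.5061, 0.0813, 0.3282]
ee_rot: [-0.0, 0.651, 0.759, 0.0]
ft_force: [-0.1, 0.4, -2.3]
gripper_width: 0.16
```

step_arm(
  linear=[
    [0.05,-0.7,0],
    [0.1,-1.5,0],
    [0.15,-2.4,0],
    [0.2,-3.3,0],
    [0.3,-4.2,0],
    [0.35,-5.0,0],
    [0.4,-5.7,0],
    [0.43,-6.3,0],
    [0.45,-6.65,0],
    [0.45,-6.74,0],
  ],
  turn=[1,2,3,4,5,6,6,6,6,6],
)

```text
t: 5.62
ee_pos: [0.5237, -0.1905, 0.3285]
ee_rot: [-0.0, 0.611, 0.791, -0.0]
ft_force: [-0.2, -0.0, -3.8]
gripper_width: 0.156
```

step_arm(
  linear=[
    [0,0,-0.2],
    [0,0,-0.45],
    [0,0,-0.45],
    [0,0,-0.45],
  ],
  turn=[0,0,0,0],
)

```text
t: 5.95
ee_pos: [0.5231, -0.189, 0.309]
ee_rot: [-0.002, 0.611, 0.792, -0.0]
ft_force: [0.0, 0.9, -1.2]
gripper_width: 0.158
```

```bash
python3 - <<'E'
from h import *
s=robot.get_image("side")[:,:,::-1].copy();t=robot.get_image("top")[:,:,::-1].copy()
cv2.imwrite("pics/s1.png",s);cv2.imwrite("pics/t1.png",t)
st=robot.read_state();p=st['ee_pos'];w,x,y,z=st['ee_rot'];print(p,st['t'],np.degrees(2*np.arctan2(y,x))-90,st['ft_force'])
a=np.radians(14.9);n=np.array([np.cos(a),np.sin(a)]);m=np.array([.5174,-.190])
print("n-offset of TCP from rim mm",1e3*(p[:2]-m)@n,"along",1e3*(p[:2]-m)@[-n[1],n[0]])
print(proj("side",np.r_[m,.163]),proj("side",np.r_[p[:2],p[2]+.018]),proj("top",np.r_[p[:2],p[2]+.018]))
A=cv2.resize(s[165:285,245:365],None,fx=4.5,fy=4.5,interpolation=2)
B=cv2.resize(t[160:260,310:440],None,fx=2,fy=2,interpolation=2)
o=np.zeros((540,800,3),np.uint8);o[:,:540]=A;o[:200,540:800]=B
cv2.imwrite("pics/b.png",o)
E
```

```text
[ 0.5237039  -0.18951793  0.31038025] 6.05 14.72540859133899 [ 0.46049875  0.65858082 -2.79577718]
n-offset of TCP from rim mm 6.215890660285434 along -1.1550750642608383
[[329.54421804 202.53481011]] [[326.65184009 151.56170367]] [[389.38256931 219.59880844]]
```

View pics/b.png

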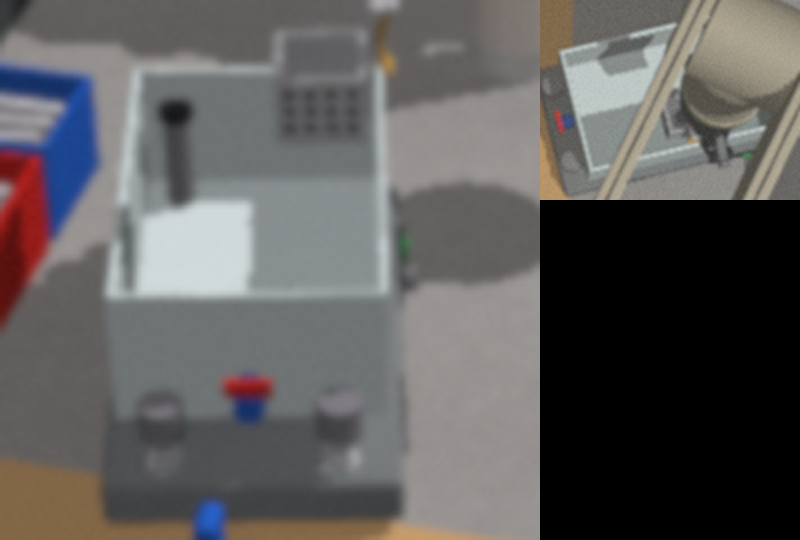

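The side view shows the cup at crop (320,85), the brass leaf at (385,60), and the whole front rim from (392,293) to (378,70). That gives a second, independent measurement of the rim line.

```bash
python3 - <<'E'
from h import *
s=cv2.imread("pics/s1.png");a=np.radians(14.9);n=np.array([np.cos(a),np.sin(a)]);m=np.array([.5174,-.190])
g=ridge(s,[331.8,230.1],[328.7,181],r=4,lo=.1,hi=.9);W=back("side",g,.163)
print("side rim n mm",np.round(1e3*(W[:,:2]-m)@n,1),np.round(1e3*(W[::8,:2]-m)@[-n[1],n[0]]))
# leaf (brass) in side
hsv=cv2.cvtColor(s,cv2.COLOR_BGR2HSV);k=(hsv[...,0]>10)&(hsv[...,0]<28)&(hsv[...,1]>90);k[:160]=0;k[190:]=0;k[:,:320]=0;k[:,345:]=0
v,u=np.nonzero(k);print(len(u),u.min(),u.max(),v.min(),v.max())
# expected projections given current TCP
p=np.array([.5237,-.1895,.3104]);G=np.r_[p[:2],p[2]+.018]
N=np.r_[n,0];T=np.array([-n[1],n[0],0])
e=lambda x,y,z:proj("side",G+N*x+T*y+np.r_[0,0,z])[0].round(1)
print("leaf tip exp",[e(-.013,j,-.089) for j in(-.011,.011)],"cup bottom corners",[e(i,j,-.125) for i in(.002,.058) for j in(.03,)],"top",[e(i,.03,-.079) for i in(.002,.058)])
E
```

```text
side rim n mm [ 0.4  0.6  0.2  0.4  0.6  0.8  0.3  0.6  0.8  1.   1.2  0.7  0.3 -0.2
 -0.7 -0.5 -0.3 -0.1  0.2  0.4 -0.1  0.1  1.1  1.4  1.6] [111.  48. -18. -89.]
17 325 332 160 180
leaf tip exp [array([331.7, 177.5]), array([331.7, 181.7])] cup bottom corners [array([326.6, 196.4]), array([306.6, 196.7])] top [array([326.3, 182.4]), array([306. , 182.7])]
```

Both cameras agree on the rim line to 0.5 mm, and the cup and leaf sit where predicted. I descend to just above contact, then go on in small steps.

step_arm(
  linear=[
    [0,0,-0.2],
    [0,0,-0.5],
    [0,0,-0.8],
    [0,0,-1.1],
    [0,0,-1.35],
    [0,0,-1.55],
    [0,0,-1.7],
    [0,0,-1.7],
    [0,0,-1.7],
  ],
  turn=[0,0,0,0,0,0,0,0,0],
)

```text
t: 6.8
ee_pos: [0.5236, -0.1895, 0.2421]
ee_rot: [-0.001, 0.611, 0.792, -0.0]
ft_force: [0.1, -0.4, -1.7]
gripper_width: 0.158
```

step_arm(
  linear=[
    [0,0,-0.05],
    [0,0,-0.1],
    [0,0,-0.15],
    [0,0,-0.2],
    [0,0,-0.25],
    [0,0,-0.25],
    [0,0,-0.25],
  ],
  turn=[0,0,0,0,0,0,0],
)

```text
t: 7.38
ee_pos: [0.5235, -0.1894, 0.2319]
ee_rot: [-0.001, 0.611, 0.792, -0.0]
ft_force: [-0.5, 0.3, -2.2]
gripper_width: 0.158
```

step_arm(
  linear=[
    [0,0,-0.05],
    [0,0,-0.1],
    [0,0,-0.15],
    [0,0,-0.2],
    [0,0,-0.2],
    [0,0,-0.2],
  ],
  turn=[0,0,0,0,0,0],
)

```text
t: 7.88
ee_pos: [0.5231, -0.1897, 0.2238]
ee_rot: [-0.001, 0.611, 0.792, -0.001]
ft_force: [-3.4, -1.0, 1.0]
gripper_width: 0.157
```

```bash
python3 - <<'E'
from h import *
s=robot.get_image("side")[:,:,::-1]
cv2.imwrite("pics/c.png",cv2.resize(s[165:245,285:365],None,fx=6,fy=6,interpolation=2))
print(robot.read_state()['ft_force'],robot.read_state()['ft_torque'])
E
```

```text
[-2.88929373  0.16787256  1.43968476] [-0.33711682  0.92193881 -0.01757524]
```

View pics/c.png

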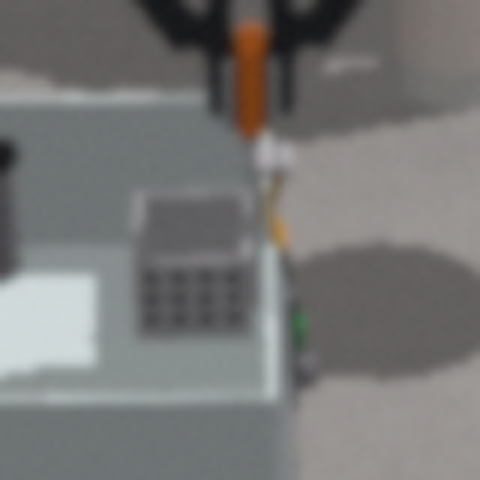

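The image shows the leaf outside the rim and the cup inside, so the wall is in the slot. The sideways force of -3 N along x means the leaf is taking the load, so I shift about 1.2 mm outwards while going down.

step_arm(
  linear=[
    [-0.02,-0.005,-0.02],
    [-0.03,-0.01,-0.05],
    [-0.03,-0.01,-0.1],
    [-0.03,-0.01,-0.15],
    [-0.03,-0.01,-0.15],
    [-0.03,-0.01,-0.15],
  ],
  turn=[0,0,0,0,0,0],
)

```text
t: 8.43
ee_pos: [0.5218, -0.19, 0.2176]
ee_rot: [-0.001, 0.611, 0.792, -0.001]
ft_force: [-4.1, -1.4, -0.1]
gripper_width: 0.155
```

step_arm(
  linear=[
    [-0.02,-0.005,-0.02],
    [-0.02,-0.005,-0.06],
    [-0.02,-0.005,-0.11],
    [-0.02,-0.005,-0.15],
    [-0.02,-0.005,-0.15],
    [-0.02,-0.005,-0.15],
  ],
  turn=[0,0,0,0,0,0],
)

```text
t: 8.93
ee_pos: [0.5213, -0.1902, 0.2118]
ee_rot: [-0.001, 0.611, 0.792, -0.0]
ft_force: [-0.9, -1.0, 1.7]
gripper_width: 0.153
```

step_arm(
  linear=[
    [0,0,-0.04],
    [0,0,-0.08],
    [0,0,-0.12],
    [0,0,-0.12],
    [0,0,-0.12],
  ],
  turn=[0,0,0,0,0],
)

```text
t: 9.35
ee_pos: [0.5214, -0.1903, 0.2071]
ee_rot: [-0.001, 0.611, 0.792, -0.0]
ft_force: [-2.5, -0.7, 3.0]
gripper_width: 0.159
```

step_arm(
  linear=[
    [0,0,-0.04],
    [0,0,-0.08],
    [0,0,-0.08],
    [0,0,-0.08],
  ],
  turn=[0,0,0,0],
)

```text
t: 9.68
ee_pos: [0.5213, -0.1902, 0.2035]
ee_rot: [-0.001, 0.611, 0.792, -0.0]
ft_force: [-2.0, -0.5, 1.8]
gripper_width: 0.158
```

step_arm(
  linear=[
    [0,0,-0.05],
    [0,0,-0.1],
    [0,0,-0.15],
    [0,0,-0.15],
    [0,0,-0.15],
  ],
  turn=[0,0,0,0,0],
)

```text
t: 10.1
ee_pos: [0.5212, -0.1901, 0.1972]
ee_rot: [-0.001, 0.611, 0.792, -0.0]
ft_force: [-1.9, -0.2, 1.8]
gripper_width: 0.156
```

step_arm(
  linear=[
    [0,0,-0.05],
    [0,0,-0.1],
    [0,0,-0.1],
    [0,0,-0.1],
  ],
  turn=[0,0,0,0],
)

```text
t: 10.43
ee_pos: [0.5212, -0.19, 0.1929]
ee_rot: [-0.001, 0.611, 0.792, -0.0]
ft_force: [-2.2, -1.0, 2.5]
gripper_width: 0.156
```

step_arm(
  linear=[
    [0,0,-0.05],
    [0,0,-0.1],
    [0,0,-0.1],
    [0,0,-0.1],
  ],
  turn=[0,0,0,0],
)

```text
t: 10.77
ee_pos: [0.5212, -0.19, 0.1888]
ee_rot: [-0.001, 0.611, 0.792, -0.0]
ft_force: [-1.0, -0.8, 2.3]
gripper_width: 0.154
```

step_arm(
  linear=[
    [0,0,-0.04],
    [0,0,-0.08],
    [0,0,-0.08],
    [0,0,-0.08],
  ],
  turn=[0,0,0,0],
)

```text
t: 11.1
ee_pos: [0.5211, -0.1899, 0.1854]
ee_rot: [-0.001, 0.611, 0.792, -0.0]
ft_force: [-1.6, -1.0, 2.0]
gripper_width: 0.157
```

step_arm(
  linear=[
    [0,0,-0.03],
    [0,0,-0.06],
    [0,0,-0.06],
    [0,0,-0.06],
  ],
  turn=[0,0,0,0],
)

```text
t: 11.43
ee_pos: [0.5212, -0.19, 0.1831]
ee_rot: [-0.001, 0.611, 0.792, -0.0]
ft_force: [-1.5, -0.5, 3.2]
gripper_width: 0.155
```

step_arm(
  linear=[
    [0,0,-0.03],
    [0,0,-0.05],
    [0,0,-0.05],
    [0,0,-0.05],
  ],
  turn=[0,0,0,0],
)

```text
t: 11.77
ee_pos: [0.5213, -0.19, 0.1814]
ee_rot: [-0.001, 0.611, 0.792, -0.0]
ft_force: [-2.6, 0.2, 5.2]
gripper_width: 0.153
```

The force now rises about 1 N per mm, the tank's spring rate, so the bridge is on the rim. The tank load is about 8 N. I press 3 mm more to be sure, staying under 12 N.

step_arm(
  linear=[
    [0,0,-0.03],
    [0,0,-0.05],
    [0,0,-0.05],
    [0,0,-0.05],
  ],
  turn=[0,0,0,0],
)

```text
t: 12.1
ee_pos: [0.5213, -0.19, 0.1799]
ee_rot: [-0.001, 0.611, 0.792, -0.0]
ft_force: [-3.7, 0.3, 7.2]
gripper_width: 0.161
```

step_arm(
  linear=[
    [0,0,-0.02],
    [0,0,-0.04],
    [0,0,-0.04],
    [0,0,-0.04],
  ],
  turn=[0,0,0,0],
)

```text
t: 12.43
ee_pos: [0.5213, -0.19, 0.1789]
ee_rot: [-0.001, 0.611, 0.792, -0.0]
ft_force: [-4.1, -0.2, 8.0]
gripper_width: 0.157
```

The hook is home and the tank load is about 11 N. I ease the load off, check with a picture, then release.

step_arm(
  linear=[
    [0,0,0.04],
    [0,0,0.08],
    [0,0,0.12],
    [0,0,0.16],
    [0,0,0.19],
    [0,0,0.19],
    [0,0,0.19],
  ],
  turn=[0,0,0,0,0,0,0],
)

```text
t: 13.02
ee_pos: [0.5212, -0.19, 0.1862]
ee_rot: [-0.001, 0.611, 0.792, -0.0]
ft_force: [-1.2, -0.9, -0.5]
gripper_width: 0.158
```

```bash
python3 - <<'E'
from h import *
s=robot.get_image("side")[:,:,::-1]
cv2.imwrite("pics/d.png",cv2.resize(s[165:245,285:365],None,fx=6,fy=6,interpolation=2))
print(robot.read_state()['ft_force'],robot.read_state()['ft_torque'])
E
```

```text
[-2.08636926 -0.35553565  1.8384709 ] [-0.04269174  0.05939881  0.00411943]
```

View pics/d.png

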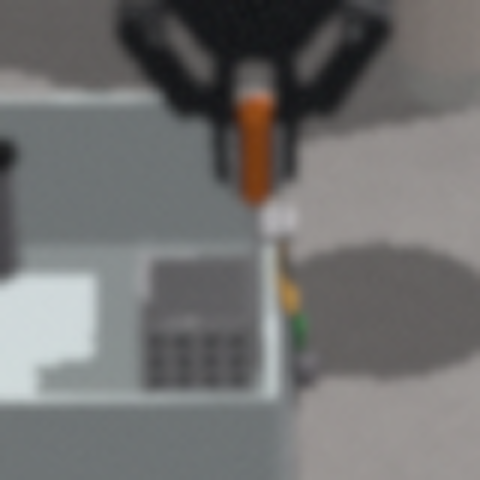

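The bridge (278,220) sits on the rim, with the leaf outside and the cup inside. The computed seat height is 0.159 m and the loaded rim about 0.160 m. Releasing and retreating straight up.

step_arm(
  linear=[
    [0,0,0],
    [0,0,0],
    [0,0,0],
    [0,0,0],
    [0,0,0],
    [0,0,0],
    [0,0,0],
    [0,0,0],
  ],
  turn=[0,0,0,0,0,0,0,0],
  gripper=0.7,
)

```text
t: 13.73
ee_pos: [0.5213, -0.1899, 0.1863]
ee_rot: [-0.001, 0.611, 0.792, -0.0]
ft_force: [0.1, -0.2, -0.3]
gripper_width: 0.7
```

step_arm(
  linear=[
    [0,0,0.2],
    [0,0,0.5],
    [0,0,1.0],
    [0,0,1.6],
    [0,0,2.3],
    [0,0,3.0],
    [0,0,3.6],
    [0,0,4.0],
    [0,0,4.0],
  ],
  turn=[0,0,0,0,0,0,0,0,0],
)

```text
t: 14.48
ee_pos: [0.5227, -0.1907, 0.3529]
ee_rot: [0.003, 0.611, 0.792, 0.001]
ft_force: [0.8, -0.9, 0.7]
gripper_width: 0.699
```

```bash
python3 - <<'E'
from h import *
s=robot.get_image("side")[:,:,::-1].copy()
cv2.imwrite("pics/s2.png",s)
cv2.imwrite("pics/e.png",cv2.resize(s[155:245,265:365],None,fx=6,fy=6,interpolation=2))
st=robot.read_state();print(st['ft_force'],st['t'],st['ee_pos'])
A=orange(s,310,150,40,70);print(len(A),A.mean(0))
a=np.radians(14.9);n=np.array([np.cos(a),np.sin(a),0]);T=np.array([-n[1],n[0],0]);m=np.array([.5174,-.190,.163-.0027])
G=m+.0045*n-.001*T+[0,0,.045];print("expected home grip",hullcent(boxhull("side",G,a,(.014,.026,.05))),"5mm higher",hullcent(boxhull("side",G+[0,0,.005],a,(.014,.026,.05))))
E
```

```text
[-0.05568793  0.75081191 -0.2390567 ] 14.5333 [ 0.52229869 -0.1904347   0.35023835]
56 [327.33928571 188.375     ]
expected home grip [327.80642759 189.92314222] 5mm higher [327.7860535  188.43280104]
```

View pics/e.png

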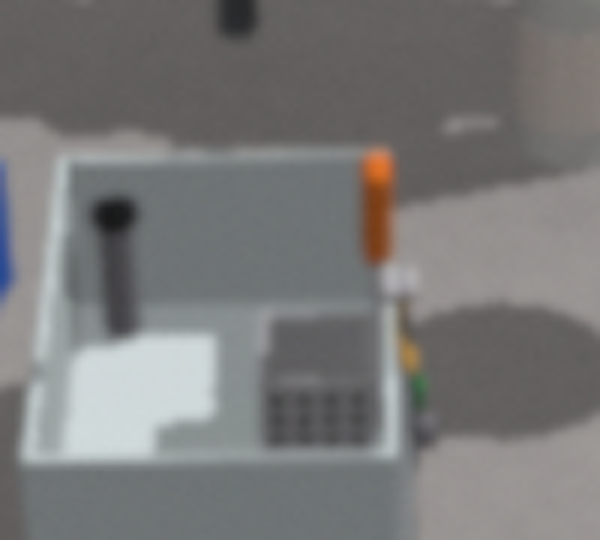

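Released, and the basket hangs inside with its leaf outside. The centroid of the orange mask reads about 1.5 px high, but the mask is partial (56 px), so I recheck with better segmentation before handing in.

```bash
python3 - <<'E'
import h
from h import *
s=robot.get_image("side")[:,:,::-1].copy()
a=np.radians(14.9);n=np.array([np.cos(a),np.sin(a),0]);T=np.array([-n[1],n[0],0]);m=np.array([.5174,-.190,.163-.0027])
S=s.astype(float);red=S[...,2]-S[...,0]   # orange-ness
s0=cv2.imread("pics/side0.png").astype(float);
G=m+.0045*n-.001*T+[0,0,.045]
def cost(dz,blur=.9):
    H=boxhull("side",G+[0,0,dz],a,(.014,.026,.05));M=np.zeros((480*8,640*8),np.uint8)
    cv2.fillConvexPoly(M,np.round((H+.5)*8).astype(np.int32),255);M=cv2.GaussianBlur(cv2.resize(M,(640,480),interpolation=cv2.INTER_AREA),(0,0),blur)/255.
    w=np.s_[172:206,318:338];return np.corrcoef(M[w].ravel(),np.clip(red[w],0,80).ravel())[0,1]
for d in np.arange(-6,12,2):print(d,round(cost(d/1e3),4))
col=np.clip(red[174:206,326:330],0,200).mean(1);print(col.round().astype(int))
H=boxhull("side",G,a,(.014,.026,.05));print(H.reshape(-1,2).round(1))
# tank rim height: near-left rim edge row
g=ridge(s,[272,231],[328,231.5],r=4);L=proj("side",[m+T*.1275+n*x for x in(.02,.08,.14)]);print(g[[2,12,22]].round(1),L.round(1))
E
```

```text
-6 0.8289
-4 0.8708
-2 0.9077
0 0.9409
2 0.9617
4 0.9734
6 0.9699
8 0.9542
10 0.9352
[  4   4   4   4  10  31  72 122 153 157 144 120  99  90  90  88  86  86
  85  85  85  83  81  70  44  16   1   0   0   0   0   0]
[[330.4 199.8]
 [325.5 199.9]
 [325.2 185. ]
 [325.2 180. ]
 [330.2 180. ]
 [330.2 184.9]]
[[282.3 227.1]
 [300.  229.8]
 [317.7 230.4]] [[322.6 229.9]
 [300.5 230.2]
 [278.5 230.5]]
```

The evidence fits together:
- **Press:** at full press the seat was at 0.1519 m by arm position, and the rim at 0.163 − 0.0108 = 0.1522 m by force. The load rose at the spring rate.
- **Grip:** comparing pictures c and d (11.3 px for 37.6 mm of travel) shows the basket did not slip in the jaws, so I put the "high" reading down to segmentation bias at the grip's shaded lower end.

I hand it in.

```bash
python3 -c "
from cell import robot
print(robot.finish_job())"
```

```text
the job is handed in; nothing more can be done
None
```

The orange-gripped basket now hangs by its hook on the middle of the tank's front rim, with the cup inside the tank and the leaf outside. I handed the job in at about 14.6 s, with the arm about 150 mm above the basket.

- **Carrying:** I gripped the basket from above and kept the tool vertical throughout. The part lay in the cup before the lift; no later picture shows into the cup, so I did not confirm it is still there.
- **Hook home:** The push was about 5 N while sliding, then rose at roughly 1 N per mm, the tank's spring rate. At full press the arm put the hook seat at 0.1519 m, and the force put the rim at 0.1522 m.
- **Load on the tank:** The highest reading between moves was about 11 N, below the limit of about 15 N. I eased it off before letting go.
- **After release:** The wrist force was near zero, and the last picture shows the bridge on the rim. I did not view the bystanders again.
- **A check that disagreed:** A picture fit of the orange grip after release put it about 4–5 mm above the expected home height. I put that down to the blurred, shaded lower end of the grip, because the arm positions, the forces and the lack of slip between pictures all agreed with the hook being home. I did not settle it independently.

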